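# Reset the stop screw of a sample press and lock it with its jam nut

## Robot

A 6-joint arm with a two-finger parallel gripper is mounted at the origin on the work surface. World frame = base frame: x ahead of the robot, y to its left, z up, the work surface at z = 0. Lengths are in mm, angles in rad, forces in N, time in s.
With the tool pointing down it reaches from about 350 to 775 mm from the base axis. Payload 7.3 kg.
Tool frame: the origin (TCP) lies at the very end of the fingers, on their centre line; the grasp point (between the pads) lies 19 mm behind it; z points along the fingers, y is the line along which they close (so a half turn about z gives the same grasp; the last joint's range is limited). The gripper opens to 92 mm and grips with 3 to 60 N. Pads are 19 mm wide; open, the fingers measure 130 mm over their backs; the gripper's body (75 mm by 190 mm) begins 47 mm behind the grasp point.
Start: joints at [1.007, 0.342, 1.524, -0, 1.275, -0.146], TCP at [213.007, 479.867, 226.741] pointing down, gripper open.
Joint ranges: [-2.53, 2.53], [-0.77, 2.02], [0.04, 2.7], [-1, 4.14], [0.28, 2.66], [-3.11, 3.11]. Speed limits (rad/s): [2.57, 2.57, 3.14, 3.14, 3.14, 3.14].

## Interface

Orientations are given as [roll, pitch, yaw] about the fixed x, y, z axes, in that order (R = Rz(yaw) Ry(pitch) Rx(roll)).
In Python, from bench import r, optics, workorder gives the robot as it stands. The module is installed in compiled form; this text tells all that it offers.
- The arm moves only by the shell command python3 -m handwheel 'ROWS'. ROWS is JSON, a list of rows, each a list of 3 entries, a list of its own where there are three numbers: the closure, from 0 (fully open) to 1 (shut), then the shift along the world's x, y, z in mm, then the turn about the world's z in degrees. A call has 1 to 10 rows; each row is the pose to reach, as a shift and turn from the pose commanded when the call began; what a row does not reach only later rows make up. A row lasts 1/8 s, in which the tool goes at most 62.5 mm and 10.7 degrees, less where a joint would pass 70% of its speed; a pose out of reach is approached as far as the arm can. A call with a gripper value outside its range is refused whole. The fingers move at their own pace and stop on an object; the grip force is fixed at half the most. Time passes only in rows, so rows that repeat a pose let the fingers close. It gives the time, the measured TCP pose, the force, the opening and the grip force at its end, in the units of the state.
- r.observe(): the state, without advancing time (a new reading comes with each control period).
- optics.snapshot(name): name is "scene" or "side" or "wrist"; returns a dict with "frame" (420x560x3 uint8, red, green, blue), "mtx" (3x3 intrinsics, pixels), "k1" (the pictures are not rectified: a ray, as slopes to the right and down, at radius r is drawn at 1 + k1 r^2 times it, then the intrinsics apply), "world_to_cam" (4x4, takes a point from world to camera coordinates). Camera axes: x right, y down, z forward; pixel columns grow to the right and rows downward; lengths in mm; the calibration is good to about 2 mm. A picture is of the moment at which its call begins. There is no depth.
- workorder.sign_off(): hands the job in; it is judged then, once.
The state is a dict: "time": time; "q": joint angles; "qd": joint speeds; "effort": joint torques, N m; "eef_pos": TCP position; "orientation": TCP orientation; "force": force on the tool from outside, world axes, zero at the start; "torque": the same for the moment, N m; "gripper_width": finger opening in mm; "grasp_force": force on a finger pad.
Only numpy, scipy, OpenCV 4.12 (cv2) and the standard library are available. Lean on these libraries where they do the work, as an engineer would, in place of code of your own. Each camera call takes 0.05 s, during which the arm holds its last target. There are 200 camera calls.

## Task

The stop foot of the sample press hangs clear of its anvil. Loosen the lever jam nut on top of the head, turn the black bar knob clockwise until the foot just bears lightly on the anvil, felt as the knob beginning to resist, then swing the nut's lever clockwise again until it is firmly tight, without forcing the knob or the nut. Leave the other things on the bench where they are.

Things in the scene. Friction and masses are not known exactly. Their poses are not given: they have to be found in the camera images.
- press: Grey cast C-shaped sample press, bolted down, never moves. Origin: on the bench, exactly below the vertical axis of its stop screw; z up. Base plate 160 x 120 x 14 mm, column on its -x side, head arm 44 mm wide along x, its top 114 mm above the bench. Above the head, on the same axis, stand a steel boss, the lever nut (top at 136 mm) and the black bar knob.
- lever_nut (a joint): Turn of the steel jam nut, rad: 0 at the start (tight), grows anticlockwise from above (loosening; ends at 1.2; free of the screw from 0.3), falls clockwise (tightening; goes below 0, to -2.2). Always the same height. Stiff locking nut: running drag 0.45 N m, 7.3 N sideways at the peg. Once it seats, the drag rises about 1.6 N m per rad. It stays where it is left.
- lever_peg (a point): Centre of the gripping length, 161 mm above the bench, of the upright round steel peg (12 mm diameter, free from 133 to 180 mm above the bench) at the end of the nut's flat arm, 62 mm from the screw's axis, at the start on the press's +y side. The arm's top is at 133 mm. Turning the nut carries the peg round the axis.
- stop_knob (a joint): Turn of the black bar knob, rad: 0 at the start, grows clockwise from above, driving the foot down 3 mm per rad (the knob stays at its height). Travel -0.6 to 4.5. Locked while the nut is tight; else free drag 0.1 N m. The foot meets the anvil 0.8 to 2.4 rad on; then the moment rises about 0.8 N m per rad: 0.1 to 0.2 N m over the drag bears well, 0.45 does damage. Let go, it springs back a little.
- knob_grip (a point): Centre of the black bar on top of the stop screw, on the press's axis, 168 mm above the bench. The bar is 36 mm long (this frame's x, horizontal), 12 mm thick (its y) and 24 mm high (156 to 180 mm above the bench), on a stem of 11 mm diameter; the nut's top under it is at 136 mm.
- stop_foot: Steel disc foot, 28 mm diameter, 8 mm thick, under the head on the lower end of the stop screw. It goes straight down onto the round steel anvil (40 mm diameter) standing on the base plate 2 to 7 mm below it; the anvil's height differs each time. Origin: on the axis, at bench level at the start; it goes down with the foot.
- clamp_ring: Hidden clamp in the head that the jam nut drives down on the screw's shoulder; it locks the screw. Origin on the axis at bench level. It seats 0.6 rad farther clockwise on the nut for every rad that the screw was turned down, so back at 0 the nut is still loose. Firmly tight: 10 to 14 N sideways at the peg (0.62 to 0.87 N m, drag included); over 16 N overloads the thread.
- jar_red: Loose white jar with red cap, 66 mm diameter, 130 mm high; origin under its centre. Leave alone.
- jar_blue: Loose white jar with blue cap, 66 mm diameter, 130 mm high; origin under its centre. Leave alone.
- amber: Loose amber bottle, 68 mm diameter, 160 mm high; origin under its centre. Leave alone.
- beaker: Loose small glass beaker, 64 mm diameter, 70 mm high; origin under its centre. Leave alone.
- dish: Loose clear culture dish, 60 mm diameter, 14 mm high, beside the press; origin under its centre. Leave alone.
- slide_box: Loose grey box of slides, 90 x 40 x 34 mm (x, y, z), beside the press; origin under its centre. Leave alone.
- vial: Loose glass vial, 24 mm diameter, 45 mm high, beside the press; origin under its centre. Leave alone.

How it is judged (in metres and radians):
On the way, in this order (a step that is already met when the one before it is completed fails the run):
1. the jam nut is loosened, the screw not yet turned (contact force between clamp_ring and anything else below 1 N and value of joint lever_nut above 0.15 rad and value of joint stop_knob below 0.4 rad), for 0.2 s.
2. with the nut still loose, the screw is turned down until the foot bears lightly on the anvil (contact force between stop_foot and anything else between 4 and 140 N and contact force between clamp_ring and anything else below 1 N), for 0.2 s.
3. the jam nut is tight again (contact force between clamp_ring and anything else above 22 N), for 0.2 s.
At the end, for the whole second after the job is handed in: The foot bears on the anvil with 4 to 140 N (up to about 0.4 N m of extra moment at the knob), the jam nut clamps the screw with more than 22 N (about 9 N or more at the peg) and is still, and everything is released (contact force between stop_foot and anything else between 4 and 140 N and contact force between clamp_ring and anything else above 22 N and velocity of joint lever_nut between -0.1 and 0.1 rad/s); the robot touches nothing.
It fails at once if the foot is forced onto the anvil (over 180 N, about 0.5 N m of extra moment at the knob) (contact force between stop_foot and anything else above 180 N).
It fails at once if the jam nut is overtightened (clamp over 130 N, over about 17 N at the peg) (contact force between clamp_ring and anything else above 130 N).
It fails at once if a bystander is moved more than 25 mm (distance of any of jar_red, jar_blue, amber, beaker, dish, slide_box, vial from where it was at the start of the episode above 0.025 m).
It also fails if it takes over 72 s, if anything falls off the work surface, if the arm or the gripper's body presses on something with over 40 N, if the wrist force passes 120 N, or if a joint passes its speed limit or range.

## Working session

There is one attempt and no reset: what is moved stays moved. The work goes in short steps, Python scripts to look and compute and a shell command to move; the robot and the scene stay as the last step left them, time stands still between calls to the robot, and variables do not carry over. Pictures are saved under pics/ and viewed, at most 10 in all, crops included, and the job is handed in when it is done.

```bash
mkdir -p pics
cat > h.py <<'E'
import numpy as np, cv2
from bench import r, optics, workorder
def snap(n,f=None):
    s=optics.snapshot(n); s['frame']=np.asarray(s['frame'])
    if f: cv2.imwrite('pics/'+f,cv2.cvtColor(s['frame'],cv2.COLOR_RGB2BGR))
    return s
def ray(s,u,v):
    K=np.array(s['mtx']);T=np.array(s['world_to_cam'])
    d=np.array([(u-K[0,2])/K[0,0],(v-K[1,2])/K[1,1]]);p=d.copy()
    for _ in range(20): p=d/(1+s['k1']*(p@p))
    R=T[:3,:3];c=-R.T@T[:3,3]; return c,R.T@np.array([p[0],p[1],1])
def onz(s,u,v,z):
    c,d=ray(s,u,v); return c+d*(z-c[2])/d[2]
def proj(s,P):
    T=np.array(s['world_to_cam']);K=np.array(s['mtx']);c=T[:3,:3]@np.array(P,float)+T[:3,3];p=c[:2]/c[2];p=p*(1+s['k1']*(p@p));return K[0,0]*p[0]+K[0,2],K[1,1]*p[1]+K[1,2]
E
python3 - <<'E'
from h import *
for n in('scene','side'):
    s=snap(n,n+'0.png'); T=np.array(s['world_to_cam']);print(n,-T[:3,:3].T@T[:3,3],T[2,:3],s['k1'])
print(r.observe())
E
```

```text
scene [1131.46546234  203.77649276 1116.16234892] [-0.48666397 -0.16909799 -0.85706712] -0.025912512869019275
side [532.38924354 747.62094066 783.56095604] [ 0.03078749 -0.73893627 -0.67307156] 0.009362525711107827
{'time': 0.1, 'q': array([ 1.00699986e+00,  3.42645309e-01,  1.52488687e+00,  1.39418839e-05,
        1.27540946e+00, -1.46029132e-01]), 'qd': array([-7.38168037e-05, -1.35585192e-03, -4.35125264e-03, -1.41424140e-03,
       -1.07198749e-03,  8.22811673e-04]), 'effort': array([ 1.17514435e-03, -4.32003736e+01, -2.44695067e+01,  7.18549825e-02,
        5.26715477e-02, -1.01500052e-05]), 'eef_pos': array([212.8043007 , 479.55433375, 226.13056201]), 'orientation': array([-3.14025996e+00, -2.09482891e-04,  2.72382111e+00]), 'force': array([0.56557337, 0.68543938, 0.00651006]), 'torque': array([ 0.02004382, -0.02328897, -0.02386573]), 'grasp_force': 0.0, 'gripper_width': 91.99124331376785}
```

View pics/scene0.png

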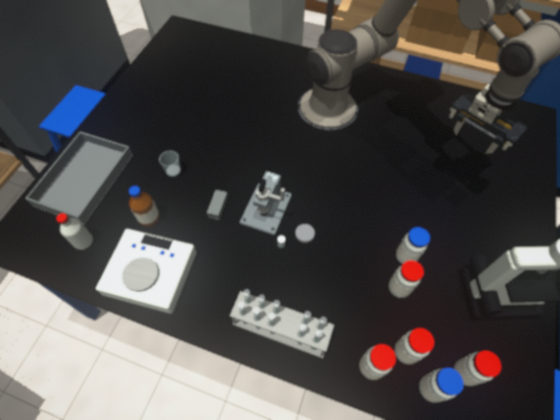

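View pics/side0.png

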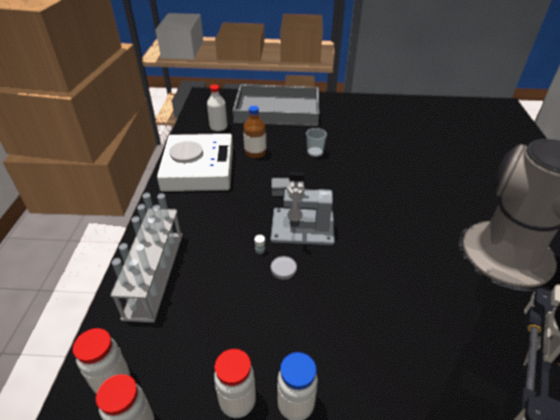

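The press is at about (267,205) in the scene view and (303,215) in the side view. I'll enlarge both.

Run:
```python
from h import *
a=cv2.imread('pics/scene0.png')[160:250,200:320];b=cv2.imread('pics/side0.png')[170:260,255:345]
a=cv2.resize(a,None,fx=4,fy=4,interpolation=2);b=cv2.resize(b,None,fx=4,fy=4,interpolation=2)
cv2.imwrite('pics/c1.png',np.hstack([a[:360,:430],b]))
s=snap('scene');t=snap('side')
print(onz(s,267,200,100),onz(t,300,205,100))
```

```text
[537.67758586 -42.77034122 100.        ] [525.04174841 -31.33873204 100.        ]
```

View pics/c1.png

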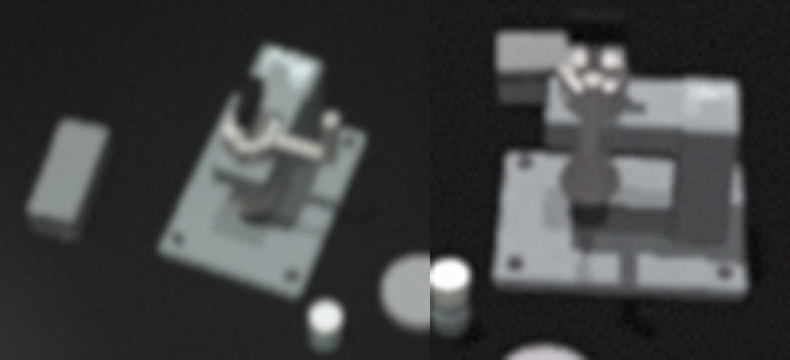

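Run:
```python
from h import *
s=snap('scene');t=snap('side')
f=lambda *p:[np.round(onz(*p),1)]
for u,v in[(291,194),(275,234.5),(240,222.5)]: print('sc',f(s,u,v,14))
for u,v in[(274.5,208),(271.3,241),(332.5,210),(333.8,243)]: print('sd',f(t,u,v,14))
print('peg',f(s,282.5,189.5,180));
```

```text
sc [array([438. ,   2.1,  14. ])]
sc [array([597.,   5.,  14.])]
sc [array([ 595.5, -113.4,   14. ])]
sd [array([ 593.2, -112.4,   14. ])]
sd [array([592.8,  12.1,  14. ])]
sd [array([ 435.4, -114.5,   14. ])]
sd [array([436.3,   9.1,  14. ])]
peg [array([536.5,   5. , 180. ])]
```

```bash
python3 -m handwheel '[[0,[20,-40,30],-7],[0,[60,-100,60],-14],[0,[100,-160,90],-21],[0,[135,-215,90],-28],[0,[170,-270,90],-35],[0,[200,-325,90],-42],[0,[230,-380,90],-49],[0,[260,-430,90],-56],[0,[280,-480,90],-61],[0,[295,-525,90],-66]]'; python3 -m handwheel '[[0,[0,-10,0],0],[0,[0,-10,0],0],[0,[0,-10,0],0]]'
python3 - <<'E'
from h import *
s=snap('wrist','w1.png');o=r.observe();print(o['eef_pos'],o['orientation'],o['q'])
T=np.array(s['world_to_cam']);print(-T[:3,:3].T@T[:3,3],T[2,:3])
print(proj(s,[536,-56,180]),proj(s,[536,5,180]))
E
```

```text
time: 1.55
eef_pos: [506.3, -40.8, 316.7]
orientation: [3.141, -0.0, 1.569]
force: [0.7, 0.3, 0.9]
gripper_width: 91.8
grasp_force: 0.0
time: 1.92
eef_pos: [505.3, -47.4, 317.0]
orientation: [3.141, -0.0, 1.574]
force: [0.1, -0.1, 0.3]
gripper_width: 91.7
grasp_force: 0.0
[505.31911039 -47.31881591 317.07809781] [ 3.14108538e+00 -2.11674096e-04  1.57406267e+00] [-2.44685627e-01  2.53869582e-01  1.39967458e+00  3.30839530e-04
  1.48760869e+00 -2.47979330e-01]
[504.68118412  36.43514918 473.12378536] [ 0.00174383 -0.304752   -0.95243014]
(np.float64(311.04266797306616), np.float64(205.86674844569387)) (np.float64(313.1047525548273), np.float64(144.74288776146656))
```

View pics/w1.png

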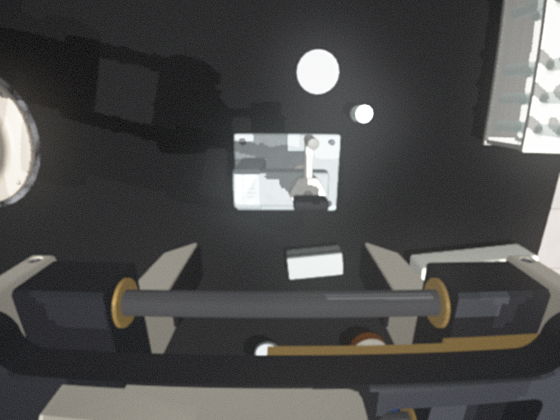

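The peg top shows at about (312,143) and the black bar at about (311,203), both close to the predicted positions. The bar runs along image x. One enlarged crop will refine this.

Run:
```python
from h import *
a=cv2.imread('pics/w1.png')[125:220,225:350]
cv2.imwrite('pics/c2.png',cv2.resize(a,None,fx=6,fy=6,interpolation=2))
```

```text
(no output)
```

View pics/c2.png

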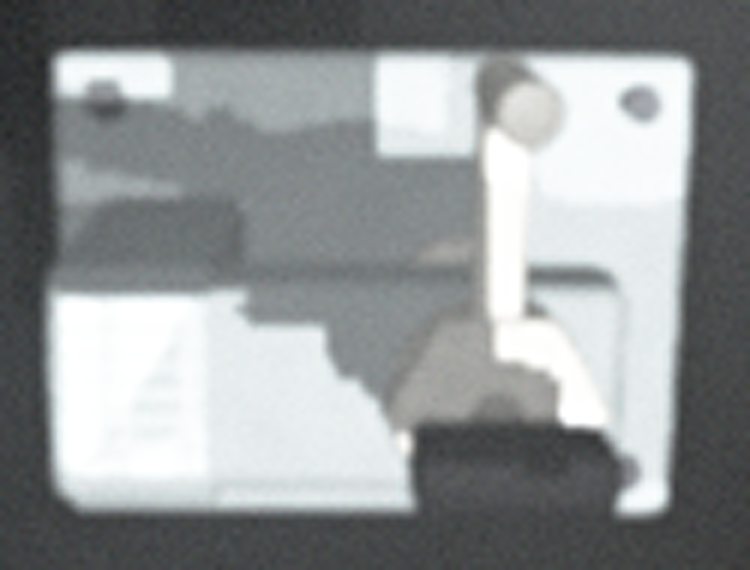

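```bash
python3 -m handwheel '[[0,[15,25,-40],0],[0,[31,53,-80],0],[0,[31,53,-115],0],[0,[31,53,-115],0],[0,[31,53,-115],0]]'
python3 - <<'E'
from h import *
s=snap('wrist','w2.png');o=r.observe();print(o['eef_pos'],o['orientation'],o['torque'])
print(proj(s,[536,-56,180]),proj(s,[536,5,180]))
E
```

```text
time: 2.6
eef_pos: [537.3, 4.7, 203.4]
orientation: [3.139, 0.0, 1.573]
force: [1.1, 0.0, 0.1]
gripper_width: 91.8
grasp_force: 0.0
[537.46972238   4.35129485 203.78509696] [3.13813269e+00 4.36898794e-04 1.57227087e+00] [-0.10556908  0.05394748  0.01740558]
(np.float64(278.7858066731447), np.float64(323.1580180724442)) (np.float64(278.804408057963), np.float64(245.4100336302929))
```

View pics/w2.png

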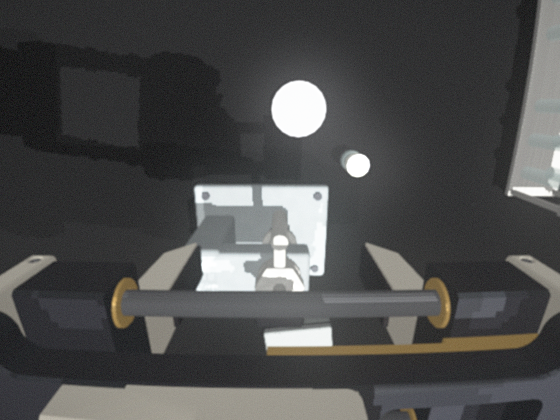

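The peg top is at (280,241), centred between the fingers, so I'll descend and close.

```bash
python3 -m handwheel '[[0,[0,2,-30],0],[0,[0,2,-62],0],[0,[0,2,-62],0],[0.6,[0,2,-62],0],[1,[0,2,-62],0],[1,[0,2,-62],0],[1,[0,2,-62],0],[1,[0,2,-62],0]]'
python3 - <<'E'
from h import *
o=r.observe();print(o)
E
```

```text
time: 3.65
eef_pos: [536.7, 6.2, 139.9]
orientation: [3.141, 0.0, 1.572]
force: [-0.3, -0.1, 0.5]
gripper_width: 46.2
grasp_force: 0.0
{'time': 3.65, 'q': array([-1.31286646e-01,  4.47865233e-01,  1.61787924e+00, -3.64432691e-06,
        1.07557444e+00, -1.32400907e-01]), 'qd': array([ 0.00176565,  0.0044024 ,  0.0008871 , -0.00108899, -0.00103827,
        0.00038878]), 'effort': array([-1.65857226e-03, -4.60144579e+01, -2.18548375e+01,  6.64935401e-02,
        4.78229416e-02,  1.39027029e-04]), 'eef_pos': array([536.68128021,   6.19544452, 139.86994441]), 'orientation': array([3.14132173e+00, 3.93169015e-05, 1.57191231e+00]), 'force': array([-0.26811348, -0.05533982,  0.54071067]), 'torque': array([-0.05835707,  0.08016594,  0.01713217]), 'grasp_force': 0.0, 'gripper_width': 46.15378087542218}
```

Fingers close at ~90 mm/s. I'll raise 2 mm and finish closing.

```bash
python3 -m handwheel '[[1,[0,0,2],0],[1,[0,0,2],0],[1,[0,0,2],0],[1,[0,0,2],0],[1,[0,0,2],0],[1,[0,0,2],0]]'
python3 - <<'E'
from h import *
o=r.observe();print(o['force'],o['torque'],o['q'][5])
a=np.radians(90);
for d in (4,8,12,16,20,24,28): t=np.radians(d); print(d,np.round([-62*np.sin(t),62*(np.cos(t)-1)],1))
E
```

```text
time: 4.4
eef_pos: [536.4, 6.2, 141.7]
orientation: [-3.141, -0.0, 1.572]
force: [-2.1, -1.2, 1.9]
gripper_width: 11.3
grasp_force: 30.0
[-2.0772033  -1.22322525  1.94889514] [-0.10973423  0.35219565  0.02360486] -0.13235667100919102
4 [-4.3 -0.2]
8 [-8.6 -0.6]
12 [-12.9  -1.4]
16 [-17.1  -2.4]
20 [-21.2  -3.7]
24 [-25.2  -5.4]
28 [-29.1  -7.3]
```

```bash
python3 -m handwheel '[[1,[-4.3,-0.2,0],4],[1,[-8.6,-0.6,0],8],[1,[-12.9,-1.4,0],12],[1,[-17.1,-2.4,0],16],[1,[-21.2,-3.7,0],20],[1,[-25.2,-5.4,0],24],[1,[-29.1,-7.3,0],28],[1,[-29.1,-7.3,0],28],[1,[-29.1,-7.3,0],28]]'
```

```text
time: 5.52
eef_pos: [507.8, -0.5, 141.7]
orientation: [3.141, -0.001, 2.059]
force: [1.2, 4.1, -0.3]
gripper_width: 11.0
grasp_force: 30.0
```

```bash
python3 -m handwheel '[[0.55,[0,0,0],0],[0.55,[0,0,0],0],[0.55,[0,0,0],0],[0.55,[0,0,30],0],[0.55,[0,0,65],0],[0.55,[7,-14,65],10.5],[0.55,[14,-28,65],21],[0.55,[20,-40,65],31.5],[0.55,[28.5,-55.5,65],42],[0.55,[28.5,-55.5,65],52]]'; python3 -m handwheel '[[0.55,[0,0,0],10],[0.55,[0,0,0],10],[0.55,[0,0,0],10]]'
python3 - <<'E'
from h import *
s=snap('wrist','w3.png');o=r.observe();print(o['eef_pos'],o['orientation'],o['torque'],o['gripper_width'])
print(proj(s,[536,-56,180]),proj(s,[508,0,180]))
E
```

```text
time: 6.78
eef_pos: [536.4, -57.8, 206.6]
orientation: [-3.141, 0.0, 2.973]
force: [-0.4, -0.5, -0.3]
gripper_width: 41.6
grasp_force: 0.0
time: 7.15
eef_pos: [536.0, -56.6, 206.7]
orientation: [3.142, -0.0, 3.139]
force: [0.2, 0.1, 0.9]
gripper_width: 41.4
grasp_force: 0.0
[536.00170974 -56.59367802 206.74439112] [ 3.14151866e+00 -3.74800255e-05  3.13995872e+00] [0.01637739 0.02174602 0.03566929] 41.28121809528524
(np.float64(280.1569257143275), np.float64(242.85322140934932)) (np.float64(368.8405868929164), np.float64(201.8206744442089))
```

View pics/w3.png

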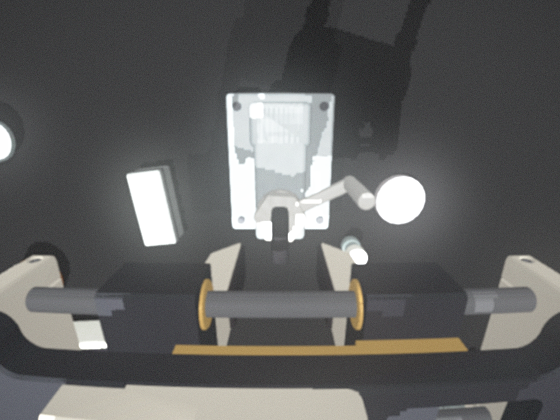

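Run:
```python
from h import *
s=snap('wrist')
for x in(518,554):
  for y in (-62,-50):
    for z in (156,180): print(x,y,z,np.round(proj(s,[x,y,z])))
f=s['frame'][195:290,255:310]; g=cv2.convertScaleAbs(f,alpha=3,beta=-20)
cv2.imwrite('pics/c3.png',cv2.cvtColor(cv2.resize(g,None,fx=6,fy=6,interpolation=2),cv2.COLOR_RGB2BGR))
```

```text
518 -62 156 [272. 206.]
518 -62 180 [271. 217.]
518 -50 156 [289. 206.]
518 -50 180 [289. 217.]
554 -62 156 [272. 251.]
554 -62 180 [271. 267.]
554 -50 156 [288. 251.]
554 -50 180 [289. 267.]
```

View pics/c3.png

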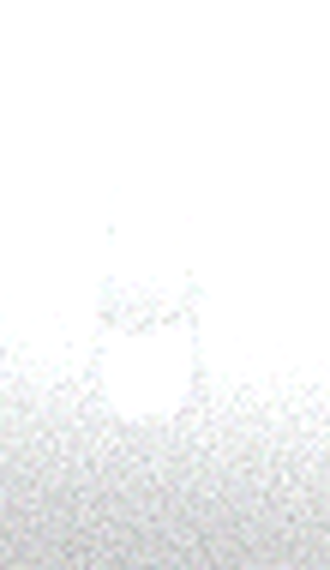

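The bar's front edges (272–289, row 206) match the prediction. I'll descend and close.

```bash
python3 -m handwheel '[[0.55,[0,0,-30],0],[0.55,[0,0,-57],0],[0.55,[0,0,-57],0],[1,[0,0,-57],0],[1,[0,0,-57],0],[1,[0,0,-57],0],[1,[0,0,-57],0],[1,[0,0,-57],0]]'
python3 - <<'E'
from h import *
o=r.observe();print(o['eef_pos'],o['force'],o['torque'],o['q'][5])
E
```

```text
time: 8.25
eef_pos: [536.4, -57.3, 150.5]
orientation: [-3.14, 0.001, -3.141]
force: [-0.8, -4.2, 5.2]
gripper_width: 11.8
grasp_force: 30.0
[536.4263028  -57.28901805 150.45727973] [-0.75818387 -4.16550275  5.16444117] [-0.61224205  0.19778339 -0.1118447 ] -1.8192588581122973
```

```bash
python3 -m handwheel '[[1,[0,-0.7,0.5],-6],[1,[0,-0.7,0.5],-12],[1,[0,-0.7,0.5],-18],[1,[0,-0.7,0.5],-24],[1,[0,-0.7,0.5],-30],[1,[0,-0.7,0.5],-36],[1,[0,-0.7,0.5],-42],[1,[0,-0.7,0.5],-42]]'
python3 - <<'E'
from h import *
o=r.observe();print(o['eef_pos'],o['orientation'],o['force'],o['torque'],o['q'][5])
E
```

```text
time: 9.25
eef_pos: [536.4, -57.4, 150.5]
orientation: [3.141, 0.001, 2.411]
force: [0.4, -2.1, 1.6]
gripper_width: 11.7
grasp_force: 30.0
[536.35692076 -57.41161606 150.47179223] [3.14114467e+00 8.36373124e-04 2.41055230e+00] [ 0.3577657  -2.05431009  1.57973091] [-0.43376688 -0.05535254  0.09599889] -1.0885112041913032
```

```bash
cat > t.py <<'E'
from h import *
o=r.observe();print('>>',o['time'],o['force'].round(1),o['torque'].round(3),o['orientation'][2].round(3),o['gripper_width'].round(1),flush=True)
E
python3 -m handwheel '[[1,[0,0,0],-3],[1,[0,0,0],-6],[1,[0,0,0],-6]]' >/dev/null; python3 t.py; python3 -m handwheel '[[1,[0,0,0],-3],[1,[0,0,0],-6],[1,[0,0,0],-6]]'>/dev/null; python3 t.py
```

```text
Traceback (most recent call last):
  File "t.py", line 2, in <module>
    o=r.observe();print('>>',o['time'],o['force'].round(1),o['torque'].round(3),o['orientation'][2].round(3),o['gripper_width'].round(1),flush=True)
                                                                                                             ^^^^^^^^^^^^^^^^^^^^^^^^
AttributeError: 'float' object has no attribute 'round'
Traceback (most recent call last):
  File "t.py", line 2, in <module>
    o=r.observe();print('>>',o['time'],o['force'].round(1),o['torque'].round(3),o['orientation'][2].round(3),o['gripper_width'].round(1),flush=True)
                                                                                                             ^^^^^^^^^^^^^^^^^^^^^^^^
AttributeError: 'float' object has no attribute 'round'
```

```bash
python3 -m handwheel '[[1,[0,0,0],-3],[1,[0,0,0],-6],[1,[0,0,0],-6]]' >/dev/null; python3 t.py; python3 -m handwheel '[[1,[0,0,0],-3],[1,[0,0,0],-6],[1,[0,0,0],-6]]'>/dev/null; python3 t.py
```

```text
Traceback (most recent call last):
  File "t.py", line 2, in <module>
    o=r.observe();print('>>',o['time'],o['force'].round(1),o['torque'].round(3),o['orientation'][2].round(3),o['gripper_width'].round(1),flush=True)
                                                                                                             ^^^^^^^^^^^^^^^^^^^^^^^^
AttributeError: 'float' object has no attribute 'round'
Traceback (most recent call last):
  File "t.py", line 2, in <module>
    o=r.observe();print('>>',o['time'],o['force'].round(1),o['torque'].round(3),o['orientation'][2].round(3),o['gripper_width'].round(1),flush=True)
                                                                                                             ^^^^^^^^^^^^^^^^^^^^^^^^
AttributeError: 'float' object has no attribute 'round'
```

```bash
sed -i "s/o\['gripper_width'\].round(1)/o['gripper_width']/; s/o\['orientation'\]\[2\].round(3)/o['orientation'][2]/" t.py; python3 t.py
```

```text
>> 10.75 [ 0.6 -3.4  4.5] [-0.595 -0.116 -0.026] 1.9931142144467422 11.651184154959296
```

```bash
python3 -m handwheel '[[1,[0,0,0],-2],[1,[0,0,0],-4],[1,[0,0,0],-6]]' >/dev/null; python3 t.py; python3 -m handwheel '[[1,[0,0,0],0]]'>/dev/null; python3 t.py
```

```text
>> 11.125 [ 0.8 -3.9  4.7] [-0.7   -0.159  0.149] 1.8841791876722698 11.765698775397839
>> 11.25 [ 1.3 -3.2  5.1] [-0.725 -0.166 -0.06 ] 1.8845523470631922 12.03273210769443
```

```bash
sed -i "s/,flush=True/,'e6',o['effort'][5],flush=True/" t.py
for i in 1 2 3; do python3 -m handwheel '[[1,[0,0,0],-2]]' >/dev/null; python3 t.py;  done; for i in 1 2 3; do python3 -m handwheel '[[1,[0,0,0],0]]'>/dev/null; python3 t.py; done
```

```text
>> 11.375 [ 1.6 -4.1  5.1] [-0.743 -0.115  0.1  ] 1.8495812691642661 12.06938694546698 e6 -0.5498731322586536
>> 11.5 [ 1.5 -3.7  5.4] [-0.691 -0.154  0.131] 1.8143460804240403 11.929083130458176 e6 -0.256390068680048
>> 11.625 [ 0.2 -3.3  5.3] [-0.715 -0.172  0.103] 1.7795058191053803 11.772132356010317 e6 -0.22221327759325504
>> 11.75 [ 0.5 -3.6  5. ] [-0.767 -0.104 -0.065] 1.7798505267463054 12.075845862503776 e6 0.05954877706244588
>> 11.875 [ 1.6 -2.6  6. ] [-0.709 -0.168 -0.132] 1.7801178088626144 11.725159164188366 e6 -0.09655816247686744
>> 12.0 [ 1.2 -3.3  5.3] [-0.765 -0.103 -0.106] 1.7801178297528117 11.425654123316194 e6 -0.09956423426046968
```

```bash
for i in 1 2 3 4 5 6; do python3 -m handwheel '[[1,[0,0,0],-2]]' >/dev/null; python3 t.py;  done
```

```text
>> 12.125 [ 1.6 -4.8  5.7] [-0.765 -0.119 -0.009] 1.7447893684668503 11.470923997881362 e6 -0.5453847348690033
>> 12.25 [ 0.8 -4.2  6.3] [-0.78  -0.093  0.244] 1.7096763469288419 11.886445107949415 e6 -0.23252131417393684
>> 12.375 [ 1.3 -4.6  5.9] [-0.722 -0.147  0.135] 1.6748057505903438 11.795744913896694 e6 -0.1862303540110588
>> 12.5 [ 1.2 -2.5  5.5] [-0.738 -0.106  0.106] 1.640000087067085 12.02612356041056 e6 -0.2209221851080656
>> 12.625 [ 1.5 -3.1  5.8] [-0.778 -0.039  0.161] 1.6050820393160823 11.848084907947081 e6 -0.21238538436591625
>> 12.75 [ 1.1 -3.2  5.8] [-0.681 -0.079  0.197] 1.5701921744682434 11.60369299163227 e6 -0.1688049640506506
```

```bash
for i in 1 2 3; do python3 -m handwheel '[[1,[0,0,0],-2]]' >/dev/null; python3 t.py;  done
```

```text
>> 12.875 [ 0.5 -3.1  5.5] [-0.726 -0.028  0.224] 1.5353536253409714 11.497334279718057 e6 -0.1370907761156559
>> 13.0 [ 1.1 -3.6  5.9] [-0.706 -0.071  0.258] 1.5005583514521645 11.703236520600152 e6 -0.11833463329821825
>> 13.125 [ 0.5 -3.9  5.3] [-0.771 -0.003  0.323] 1.465720440460979 12.325798566386489 e6 -0.09621147299185395
```

```bash
for i in 1 2 3; do python3 -m handwheel '[[1,[0,0,0],0],[1,[0,0,0],0]]' >/dev/null; python3 t.py;  done
```

```text
>> 13.375 [ 0.9 -4.2  5.5] [-0.737 -0.067  0.036] 1.4662170785900006 11.918731283105801 e6 0.018926674383692443
>> 13.625 [ 1.3 -3.9  5.7] [-0.731 -0.033  0.072] 1.4661976601750717 11.877192303000587 e6 0.016109507996588945
>> 13.875 [ 1.9 -4.8  6.6] [-0.734 -0.009 -0.026] 1.466231303409269 11.505049847139173 e6 0.01612309191841632
```

```bash
python3 -m handwheel '[[0.6,[0,0,0],0],[0.6,[0,0,0],0],[0.6,[0,0,0],0],[0.6,[0,0,0],0],[0.6,[0,0,28],0],[0.6,[0,0,57],0],[0.55,[-7,14,57],9],[0.55,[-14,28,57],18],[0.55,[-21,42,57],27],[0.55,[-28.5,57,57],34]]'; python3 -m handwheel '[[0.55,[0,0,0],0],[0.55,[0,0,0],0]]'
python3 - <<'E'
from h import *
s=snap('wrist','w4.png');print(proj(s,[507.8,-0.5,180]),proj(s,[536.4,-57.5,180]))
E
python3 t.py
```

```text
time: 15.12
eef_pos: [507.2, 0.2, 207.2]
orientation: [-3.142, -0.0, 2.065]
force: [-0.4, -0.6, 0.4]
gripper_width: 41.4
grasp_force: 0.0
time: 15.38
eef_pos: [507.8, -0.6, 207.3]
orientation: [3.141, 0.0, 2.058]
force: [0.5, 0.2, 0.6]
gripper_width: 41.7
grasp_force: 0.0
(np.float64(280.21188715864935), np.float64(243.1910525776847)) (np.float64(278.270437089335), np.float64(322.9650451251274))
>> 15.425 [ 0.6  0.  -0.1] [-0.053 -0.035  0.062] 2.058313624793882 41.52955232343649 e6 0.012855900276917964
```

View pics/w4.png

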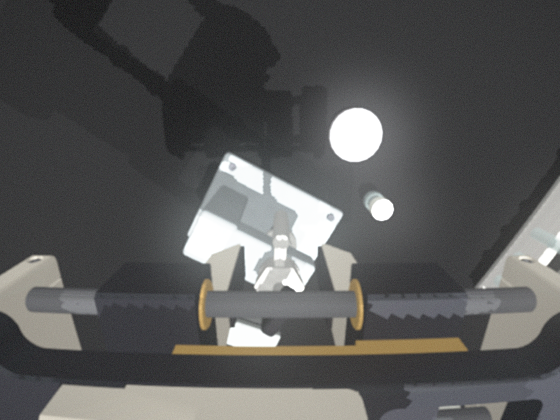

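The peg is between the fingers at (280,240). I'll descend, grip and print the arc.

```bash
python3 -m handwheel '[[0.55,[0,0,-33],0],[0.55,[0,0,-65],0],[0.55,[0,0,-65],0],[1,[0,0,-65],0],[1,[0,0,-65],0],[1,[0,0,-65],0],[1,[0,0,-65],0],[1,[0,0,-65],0]]'; python3 t.py
python3 - <<'E'
from h import *
o=r.observe();p=o['eef_pos'][:2];A=np.array([536.3,-56.8]);v=p-A;print(p,np.linalg.norm(v),np.degrees(np.arctan2(v[1],v[0])))
for d in list(range(6,79,6))+list(range(80,112,2)):
    t=-np.radians(d);c,s=np.cos(t),np.sin(t);print(d,np.round([c*v[0]-s*v[1]-v[0],s*v[0]+c*v[1]-v[1]],1))
E
```

```text
time: 16.42
eef_pos: [507.8, -0.4, 142.9]
orientation: [3.141, 0.001, 2.061]
force: [-0.9, -0.8, 5.7]
gripper_width: 11.8
grasp_force: 30.0
>> 16.425 [-0.9 -0.8  5.7] [-0.204  0.337 -0.015] 2.0606287067778215 11.761820258717135 e6 -0.016119686770252883
[ 5.07831295e+02 -3.63417248e-01] 63.210402949706506 116.7680708156521
6 [6.1 2.7]
12 [12.4  4.7]
18 [18.8  6. ]
24 [25.4  6.7]
30 [32.   6.7]
36 [38.6  6. ]
42 [45.1  4.6]
48 [51.4  2.5]
54 [57.4 -0.2]
60 [63.1 -3.6]
66 [68.4 -7.5]
72 [ 73.3 -11.9]
78 [ 77.8 -16.9]
80 [ 79.1 -18.6]
82 [ 80.4 -20.4]
84 [ 81.6 -22.2]
86 [ 82.8 -24.1]
88 [ 83.9 -26. ]
90 [ 84.9 -28. ]
92 [ 85.9 -30. ]
94 [ 86.8 -32. ]
96 [ 87.6 -34. ]
98 [ 88.3 -36.1]
100 [ 89.  -38.2]
102 [ 89.6 -40.3]
104 [ 90.1 -42.5]
106 [ 90.6 -44.6]
108 [ 90.9 -46.8]
110 [ 91.2 -49. ]
```

```bash
python3 -m handwheel '[[1,[6.1,2.7,0],-6],[1,[12.4,4.7,0],-12],[1,[18.8,6,0],-18],[1,[25.4,6.7,0],-24],[1,[32,6.7,0],-30],[1,[38.6,6,0],-36],[1,[45.1,4.6,0],-42],[1,[51.4,2.5,0],-48]]'; python3 t.py;  python3 -m handwheel '[[1,[6,-2.7,0],-6],[1,[11.7,-6.1,0],-12],[1,[17,-10,0],-18]]'
cat > t2.py <<'E'
from h import *
o=r.observe();v=o['eef_pos'][:2]-np.array([536.3,-56.8]);a=np.arctan2(v[1],v[0]);F=o['force'][:2]
print('>>',o['time'],'ang',np.degrees(a),'r',np.hypot(*v),'Ft',F@[-np.sin(a),np.cos(a)],'Fr',F@[np.cos(a),np.sin(a)],'Mz',o['torque'][2],'pos',o['eef_pos'].round(1),flush=True)
E
python3 t2.py; python3 -m handwheel '[[1,[0,0,0],0]]' >/dev/null; python3 t2.py
```

```text
time: 17.42
eef_pos: [558.4, 2.3, 142.9]
orientation: [-3.141, 0.0, 1.22]
force: [-4.8, 0.2, 7.8]
gripper_width: 11.6
grasp_force: 30.0
>> 17.425 [-4.8  0.2  7.8] [-0.147  0.885  0.086] 1.219908708442897 11.62253824582952 e6 -0.938958004117012
time: 17.8
eef_pos: [575.6, -7.3, 142.9]
orientation: [-3.141, -0.0, 0.906]
force: [-4.4, 2.0, 8.1]
gripper_width: 11.4
grasp_force: 30.0
>> 17.8 ang 51.56733613919898 r 63.19688757682118 Ft 4.693100399296283 Fr -1.1573013954522877 Mz 0.1023025309865365 pos [575.6  -7.3 142.9]
>> 17.925 ang 50.808455954898626 r 63.21007489140911 Ft 1.5594763878178426 Fr -0.10419132926228608 Mz 0.06497929344727502 pos [576.2  -7.8 143. ]
```

```bash
sed -i "s/'Mz'/'M',F@[-np.sin(a),np.cos(a)]*np.hypot(*v)\/1000+o['torque'][2],'Mz'/" t2.py; python3 -m handwheel '[[1,[1.7,-1.4,0],-2],[1,[3.3,-2.9,0],-4],[1,[4.9,-4.4,0],-6]]'>/dev/null; python3 t2.py; python3 -m handwheel '[[1,[1.5,-1.6,0],-2],[1,[3,-3.3,0],-4]]'>/dev/null; python3 t2.py; python3 -m handwheel '[[1,[1.5,-1.7,0],-2]]'>/dev/null; python3 t2.py;python3 -m handwheel '[[1,[1.3,-1.7,0],-2]]'>/dev/null; python3 t2.py;python3 -m handwheel '[[1,[1.3,-1.8,0],-2]]'>/dev/null; python3 t2.py
```

```text
>> 18.3 ang 45.70536005502291 r 63.25868149287834 Ft 5.152071189865746 Fr -0.16798186981253918 M 0.5233941814189633 Mz 0.1974809509906113 pos [580.5 -11.5 143. ]
>> 18.55 ang 41.69510845891166 r 63.23665775823686 Ft 3.723906386675924 Fr -1.3358597760033748 M 0.3775295668263833 Mz 0.1420421731284454 pos [583.5 -14.7 142.9]
>> 18.675 ang 39.69084596958015 r 63.24692575418666 Ft 5.229495598413608 Fr -0.9987653089431566 M 0.4860736316371834 Mz 0.155324111792472 pos [585.  -16.4 142.9]
>> 18.8 ang 37.74559757198349 r 63.26368194321594 Ft 4.4535447054463315 Fr -0.6389738077513788 M 0.42551892713463446 Mz 0.14377129136938444 pos [586.3 -18.1 143. ]
>> 18.925 ang 35.82955620965639 r 63.27009041969544 Ft 5.227137082358148 Fr -0.9622149290132347 M 0.49543175714605686 Mz 0.16471032130911384 pos [587.6 -19.8 143. ]
```

Still on running drag (about 0.45), so I'll continue in 2° steps.

```bash
python3 -m handwheel '[[1,[1.2,-1.8,0],-2]]'>/dev/null; python3 t2.py;python3 -m handwheel '[[1,[1.2,-1.9,0],-2]]'>/dev/null; python3 t2.py;python3 -m handwheel '[[1,[1.1,-1.9,0],-2]]'>/dev/null; python3 t2.py;python3 -m handwheel '[[1,[1,-2,0],-2]]'>/dev/null; python3 t2.py
```

```text
>> 19.05 ang 33.97947292657772 r 63.29425805941995 Ft 4.389169883905611 Fr -0.3401844250333999 M 0.48701808972168265 Mz 0.2092088384231266 pos [588.8 -21.4 143. ]
>> 19.175 ang 32.02464458661889 r 63.310047767863495 Ft 5.040011853006825 Fr -0.7054003613745217 M 0.4788322441433881 Mz 0.1597488529789278 pos [590.  -23.2 143. ]
>> 19.3 ang 30.165865044043404 r 63.32173792398961 Ft 5.634637032049518 Fr -0.4627514415288372 M 0.5632158649218233 Mz 0.20642085548157713 pos [591. -25. 143.]
>> 19.425 ang 28.283302069779886 r 63.33621610085374 Ft 6.864327581517094 Fr -0.5300280339136697 M 0.7329698405848402 Mz 0.2982093054948228 pos [592.1 -26.8 143. ]
```

```bash
python3 -m handwheel '[[1,[0.9,-2,0],-2]]'>/dev/null; python3 t2.py;python3 -m handwheel '[[1,[0.9,-2,0],-2]]'>/dev/null; python3 t2.py
```

```text
>> 19.55 ang 26.462677006257177 r 63.34053000850748 Ft 7.043386149678795 Fr -0.011670093532648598 M 0.6866366754278013 Mz 0.24050486365256557 pos [593.  -28.6 143. ]
>> 19.675 ang 24.676193677427555 r 63.256435364251665 Ft 9.022345426578982 Fr 0.34811877984372896 M 0.7607900098204783 Mz 0.19006859951013333 pos [593.8 -30.4 143. ]
```

```bash
python3 -m handwheel '[[1,[0.8,-2.1,0],-2]]'>/dev/null; python3 t2.py;  python3 -m handwheel '[[1,[0,0,0],0],[1,[0,0,0],0],[1,[0,0,0],0]]' >/dev/null; python3 t2.py
```

```text
>> 19.8 ang 22.963958988208105 r 63.28343581414171 Ft 9.926947176058418 Fr -0.7024906372093704 M 0.8111163115728734 Mz 0.1829049871264052 pos [594.6 -32.1 143. ]
>> 20.175 ang 22.766872652264624 r 63.2706633008631 Ft 8.746504315270835 Fr 0.09005131945758871 M 0.6186957839404225 Mz 0.06529865434937528 pos [594.6 -32.3 143. ]
```

```bash
python3 -m handwheel '[[0.6,[0,0,0],0],[0.6,[0,0,0],0],[0.6,[0,0,0],0],[0.6,[0,0,0],0],[0.6,[0,0,30],0],[0.6,[0,0,60],0],[0.6,[0,0,100],0],[0.6,[0,0,100],0],[0.6,[0,0,100],0]]'; python3 t2.py
python3 - <<'E'
from h import *
s=snap('wrist','w5.png');a=np.radians(23)
print([np.round(proj(s,[536.3+62*np.cos(t),-56.8+62*np.sin(t),180])) for t in np.radians([18,23,30])])
E
```

```text
time: 21.3
eef_pos: [594.7, -34.4, 241.6]
orientation: [-3.141, 0.001, 0.385]
force: [0.5, 0.4, -1.2]
gripper_width: 36.5
grasp_force: 0.0
>> 21.3 ang 20.98263718220519 r 62.53235935673382 Ft 0.21889777151570902 Fr 0.6080566798505033 M 0.020966270993442896 Mz 0.007278076882634365 pos [594.7 -34.4 241.6]
[array([286., 225.]), array([279., 224.]), array([269., 225.])]
```

View pics/w5.png

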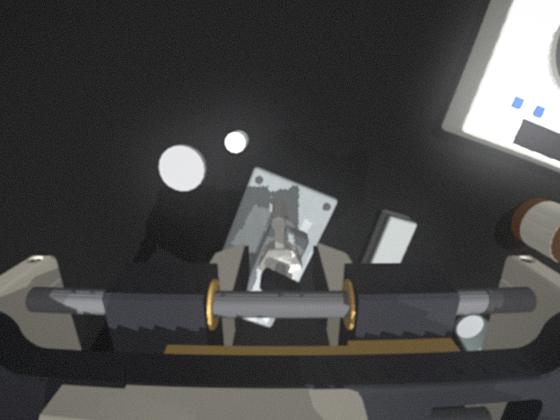

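The peg is at about (279,222), which puts it near 23°, where it was left. The gripper is clear of everything and the bystanders look undisturbed, so I'll hand in.

```bash
python3 -c "
from bench import workorder
print(workorder.sign_off())"
```

```text
the job is handed in; nothing more can be done
None
```

I handed the job in at about 21 s, and no verdict came back: the nut was loosened 28°, the knob turned clockwise about 1.67 rad until it resisted (roughly 0.15 N m over the drag), the nut retightened to about 0.8 N m, and the gripper lifted clear with the nearby items looking undisturbed.

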